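# Snap a lever-arch file open and shut again

### The arm

A 7-joint arm with a two-finger parallel gripper is mounted at the origin on a cart in front of the work surface, level with it; the furniture and walls round the work are solid. World frame = base frame: x ahead of the robot, y to its left, z up, the work surface at z = 0. Lengths are in m, angles in rad, forces in N, time in s.
With the tool pointing down it reaches from about 0.35 to 0.9 m from the base axis. Payload 8.1 kg.
Tool frame: the origin (TCP) lies at the very end of the fingers, on their centre line; the grasp point (between the pads) lies 19 mm behind it; z points along the fingers, y is the line along which they close (so a half turn about z gives the same grasp; the last joint's range is limited). The gripper opens to 92 mm and grips with 3 to 60 N. Pads are 19 mm wide; open, the fingers measure 130 mm over their backs; the gripper's body (75 mm by 190 mm) begins 47 mm behind the grasp point.
Start: joints at [-1.411, 0.434, 0.025, 1.573, -0.012, 1.134, -0.075], TCP at [0.162, 0.604, 0.227] pointing down, gripper open.
Joint ranges: [-2.62, 2.62], [-0.44, 2.09], [-1.27, 1.32], [0.08, 2.57], [-1.32, 4.46], [0.12, 2], [-2.74, 2.74]. Speed limits (rad/s): [2.22, 2.22, 3.01, 3.01, 3.14, 3.14, 3.14].

### API

Orientations are given as a rotation vector (axis times angle).
In Python, from cell import readout, cams, job gives the robot as it stands.
- The arm moves only by the tool drive_tool, never from a script. Its argument "commands" is a list of rows, each a list of 3 entries, a list of its own where there are three numbers: the turn, a rotation vector about the tool's x, y, z in rad, then the shift along the tool's x, y, z in cm, then the gripper's target within -1 to 1 (fully open at 1, half-way at 0, shut at -1). A call has 1 to 20 rows; each row is the pose to reach, as a shift and turn from the pose commanded when the call began, along the tool's axes at that moment; what a row does not reach only later rows make up. A row lasts 1/12 s, in which the tool goes at most 41.7 mm and 7.16 degrees, less where a joint would pass 70% of its speed; a pose out of reach is approached as far as the arm can. A call with a gripper value outside its range is refused whole. The fingers move at their own pace and stop on an object; "newtons" is the grip in N (left out, the last holds). Time passes only in rows, so rows that repeat a pose let the fingers close. It gives the time, the measured TCP pose, the force, the opening and the grip force at its end, in the units of the state.
- readout.observe(): the state, without advancing time (a new reading comes with each control period).
- cams.get_image(name): name is "side" or "top"; returns the picture (420x560x3 uint8, blue, green, red); there is no depth.
- cams.camera_info(name): a dict with "camera_matrix" (3x3 intrinsics, pixels), "k1" (the pictures are not rectified: a ray, as slopes to the right and down, at radius r is drawn at 1 + k1 r^2 times it, then the intrinsics apply), "R" (3x3) and "t" (3): a world point X has camera coordinates R X + t. Camera axes: x right, y down, z forward; pixel columns grow to the right and rows downward; lengths in m; the calibration is good to about 2 mm. A picture is of the moment at which its call begins. camera_info takes no time and is no camera call.
- job.sign_off(): hands the job in; it is judged then, once.
The state is a dict: "clock": time; "joints": joint angles; "dq": joint speeds; "joint_efforts": joint torques, N m; "position": TCP position; "ee_rot": TCP orientation; "force": force on the tool from outside, world axes, zero at the start; "ft_torque": the same for the moment, N m; "width": opening from 0.0 (shut) to 1.0 (fully open); "gripper_force": force on a finger pad.
Only numpy, scipy, OpenCV 4.12 (cv2) and the standard library are available. Lean on these libraries where they do the work, as an engineer would, in place of code of your own. Each camera call takes 0.05 s, during which the arm holds its last target. There are 200 camera calls.

### The job

The lever of the blue file in the drawer has been left part way up, so its rings gape. Swing that lever all the way up to its stop so that the rings spring wide open, then press it fully down again so that they close properly, and let go. Leave the yellow file's lever shut.

Things in the scene. Friction and masses are not known exactly. Their poses are not given: they have to be found in the camera images.
- blue_file_lever (a joint): lever of the blue lever-arch file, a board (200 x 140 x 4 mm, lying flat and fixed in one of the two open drawers) with a steel ring mechanism. 0 rad: fully down, level; grows as it is lifted; 1.15 rad: stop, fully up. It starts between 0.3 and 0.4. It turns stiffly and stays where it is left; a spring helps it up a little, so that lifting takes about 1 N and pressing down about 2 N, across the lever at its grip. The rings follow the lever by themselves
- blue_file_grip (a point): centre of the red plastic thumb grip at the free end of the blue file's steel lever: 26 mm along the lever, 16 mm wide, 12 mm thick. 75 mm from the hinge. With the lever fully down it is 30 mm above the drawer floor (which is at z = 0), fully up 98 mm. Its x axis points along the lever to the hinge, y along the hinge axis (across the 16 mm width), z out of the lever's top
- blue_file_hinge (a point): the lever's hinge on the blue file's board, 30 mm above the drawer floor, fixed. x (level) points from the lever's free end towards the rings, y along the hinge axis, z up: at lever angle a the grip's centre lies at x = -75 cos(a), z = 75 sin(a) mm from it. The ring arches stand at x = 20 to 62, y = -40 and 40 mm, with tops 61 mm above the drawer floor, and lean about 30 mm towards -x when open. The drawers' walls are 88 mm high
- yellow_file_lever (a joint): lever of the other file, the same mechanism on a yellow board in the other drawer: 0 rad fully down, as it starts, to be left shut

How it is judged:
On the way:
1. the blue file's lever is swung up to its stop, rings open (value of joint blue_file_lever above 1 rad), for 0.2 s.
At the end, for the whole second after the job is handed in: after having been up at its stop (above 1.0 rad), the blue file's lever is down again, within 0.12 rad of level, and at rest; the yellow file's lever is down, within 0.12 rad (value of joint each of blue_file_lever, yellow_file_lever below 0.12 rad and velocity of joint blue_file_lever between -0.05 and 0.05 rad/s); the robot touches nothing.
It fails at once if the yellow file's lever is lifted (value of joint yellow_file_lever above 0.15 rad).
It also fails if it takes over 38 s, if anything falls off the work surface, if the arm or the gripper's body presses on something with over 40 N, if the wrist force passes 120 N, or if a joint passes its speed limit or range.

## Working session

There is one attempt and no reset: what is moved stays moved. The work goes in short steps, Python scripts to look and compute and a tool call to move; the robot and the scene stay as the last step left them, time stands still between calls to the robot, and variables do not carry over. Pictures are saved under pics/ and viewed, at most 10 in all, crops included, and the job is handed in when it is done.

Besides the shell and the picture viewer there is one more tool, called by a JSON object that holds its "method" and its "body". drive_tool: Moves the arm, as the interface text tells. Its arguments: {"type":"object","properties":{"commands":{"type":"array"},"newtons":{"type":"number"}},"required":["commands"]}

```bash
mkdir -p pics; python3 - <<'E'
from cell import readout,cams
import cv2,numpy as np
s=readout.observe();print(s)
for n in("side","top"):
    im=cams.get_image(n);cv2.imwrite(f"pics/{n}0.png",im)
    print(n,cams.camera_info(n))
E
```

```text
{'clock': 0.0, 'joints': array([-1.41059291,  0.43525468,  0.02498591,  1.57409959, -0.01157461,
        1.13402849, -0.07512414]), 'dq': array([-1.35831184e-03, -2.91541945e-04, -8.05534026e-05,  4.54898358e-04,
       -5.66511929e-04, -6.04018635e-04, -1.40876963e-03]), 'joint_efforts': array([ 9.13672357e-04, -6.67845511e+01,  9.85954776e-01, -3.14451420e+01,
       -6.03341474e-02,  4.32565960e-02,  1.88435511e-04]), 'position': array([0.16230345, 0.60301374, 0.2259245 ]), 'ee_rot': array([-4.11766404e-01, -3.11445097e+00,  2.58423174e-03]), 'force': array([ 0.2898197 , -0.50336968,  0.46384203]), 'ft_torque': array([-0.06638604, -0.00923751, -0.01410731]), 'gripper_force': 0.0, 'width': 1.0006192980850412}
side {'camera_matrix': array([[410.7137463 ,   0.        , 282.37642976],
       [  0.        , 410.7137463 , 216.19583832],
       [  0.        ,   0.        ,   1.        ]]), 'k1': -0.09381640646287316, 'R': array([[ 0.93601941, -0.35172439, -0.01255471],
       [-0.20505826, -0.51602093, -0.83166911],
       [ 0.28603981,  0.78103288, -0.5551296 ]]), 't': array([-0.52747016,  0.17737206,  0.76420084])}
top {'camera_matrix': array([[400.07420185,   0.        , 280.00819316],
       [  0.        , 400.07420185, 209.46071525],
       [  0.        ,   0.        ,   1.        ]]), 'k1': -0.11364709672733359, 'R': array([[-0.00890329, -0.99993189,  0.00754634],
       [-0.99422028,  0.00804449, -0.10705759],
       [ 0.10698959, -0.00845589, -0.99422418]]), 't': array([0.0197203 , 0.56199908, 0.86179927])}
```

View pics/side0.png

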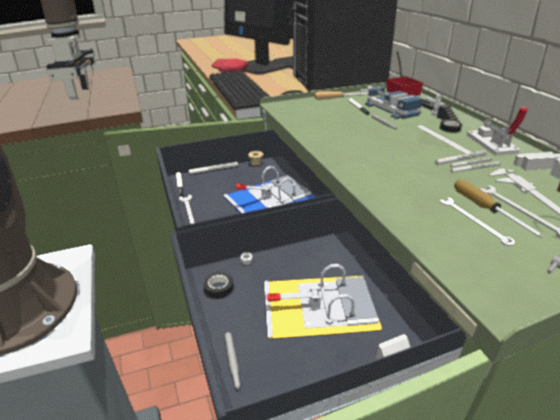

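View pics/top0.png

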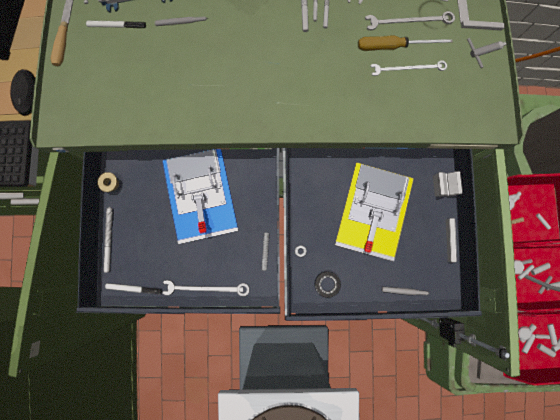

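The side view shows the blue file in the far drawer: red grip near (241,187), rings near (270,180). In the top view its grip is near (202,226), with the hinge above it around (198,197). The yellow file's grips are at (273,297) in side and (369,246) in top.

```bash
cat > h.py <<'E'
import cv2,numpy as np
from cell import readout,cams
def ray(n,uv):
    c=cams.camera_info(n);K=c["camera_matrix"];d=np.array([c["k1"],0,0,0,0.])
    # k1 model is the opencv one
    p=cv2.undistortPoints(np.array(uv,float).reshape(-1,1,2),K,d)[:,0]
    D=np.c_[p,np.ones(len(p))]@c["R"];D/=np.linalg.norm(D,axis=1)[:,None]
    return -c["R"].T@c["t"],D
def plane(n,uv,z):
    o,D=ray(n,uv);return o+D*((z-o[2])/D[:,2])[:,None]
def tri(a,b):
    o1,d1=ray("side",a);o2,d2=ray("top",b);d1=d1[0];d2=d2[0]
    s=np.linalg.lstsq(np.c_[d1,-d2],o2-o1,rcond=None)[0]
    p,q=o1+s[0]*d1,o2+s[1]*d2
    return (p+q)/2,np.linalg.norm(p-q)
def red(im,box):
    x0,y0,x1,y1=box;c=im[y0:y1,x0:x1].astype(int)
    w=np.clip(c[...,2]-np.maximum(c[...,0],c[...,1])-30,0,None)*1.
    v,u=np.nonzero(w>30);m=w>30
    return np.array([u.mean()+x0,v.mean()+y0]),m.sum(),(u.min()+x0,u.max()+x0,v.min()+y0,v.max()+y0)
E
python3 - <<'E'
from h import *
s=cv2.imread("pics/side0.png");t=cv2.imread("pics/top0.png")
for nm,bs,bt in(("blue",(225,175,262,200),(190,210,215,240)),("yel",(260,285,290,310),(355,232,385,262))):
    a=red(s,bs);b=red(t,bt);print(nm,a,b,tri(a[0],b[0]))
h=cv2.cvtColor(t,cv2.COLOR_BGR2HSV)
for nm,lo,hi in(("blue",(100,150,80),(125,255,255)),("yel",(22,150,100),(35,255,255))):
    m=cv2.inRange(h,lo,hi);c=[k for k in cv2.findContours(m,0,2)[0] if cv2.contourArea(k)>30]
    p=np.vstack(c).reshape(-1,2);p=p[(p[:,1]>145)&(p[:,1]<262)]
    hull=cv2.convexHull(p);ap=cv2.approxPolyDP(hull,5,True)[:,0]
    w=plane("top",p.astype(float),0.004)
    print(nm,ap.tolist(),cv2.minAreaRect((w[:,:2]*1000).astype(np.float32)))
    print(plane("top",ap.astype(float),0.004).round(3).tolist())
v=np.hstack([cv2.resize(s[140:220,215:325],None,fx=3.6,fy=3.6,interpolation=2),cv2.resize(t[145:245,155:245],(390,288*390//260) if 0 else (360,288))])
cv2.imwrite("pics/c1.png",v[:, :800])
E
```

```text
blue (array([240.20930233, 186.13953488]), np.int64(43), (np.int64(236), np.int64(245), np.int64(184), np.int64(188))) (array([201.59722222, 226.72222222]), np.int64(72), (np.int64(198), np.int64(205), np.int64(221), np.int64(232))) (array([0.52205397, 0.18427021, 0.06054924]), np.float64(0.0017659115592450886))
yel (array([273.39215686, 296.37254902]), np.int64(102), (np.int64(267), np.int64(280), np.int64(293), np.int64(300))) (array([368.33333333, 246.10666667]), np.int64(75), (np.int64(365), np.int64(372), np.int64(241), np.int64(252))) (array([ 0.47861515, -0.18043286,  0.03233837]), np.float64(0.00025206260664328725))
blue [[236, 226], [177, 238], [163, 161], [219, 149]] ((605.2127075195312, 202.0240478515625), (189.2939910888672, 140.28677368164062), 12.118509292602539)
[[0.528, 0.116, 0.004], [0.501, 0.251, 0.004], [0.682, 0.288, 0.004], [0.709, 0.156, 0.004]]
yel [[412, 178], [394, 256], [336, 240], [356, 163]] ((565.1488037109375, -205.02938842773438), (140.235595703125, 190.4840545654297), 73.90760803222656)
[[0.637, -0.296, 0.004], [0.455, -0.246, 0.004], [0.494, -0.113, 0.004], [0.673, -0.164, 0.004]]
```

View pics/c1.png

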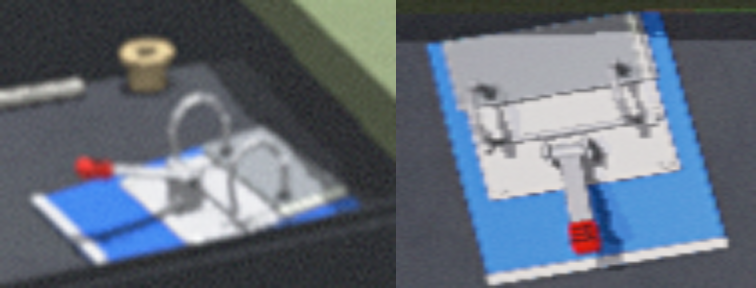

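Both crops agree: the blue grip is at about (0.522, 0.184, 0.060), a lever angle of about 0.4, and it lies on the board's midline. The board's yaw is 12.1°, which puts the hinge near (0.591, 0.199, 0.03). The yellow grip's measured height of 32 mm fits the 30 mm given, so the calibration holds.

```bash
cat >> h.py <<'E'
from scipy.spatial.transform import Rotation as Ro
yaw=np.radians(12.1)
def go(targets,yw=yaw):
    s=readout.observe();R=Ro.from_rotvec(s["ee_rot"]).as_matrix()
    print(round(s["clock"],2),s["position"].round(4),s["force"].round(1),round(s["width"],3),s["gripper_force"])
    T=np.c_[[-np.cos(yw),-np.sin(yw),0],[-np.sin(yw),np.cos(yw),0],[0,0,-1.]]
    print("turn",Ro.from_matrix(R.T@T).as_rotvec().round(3))
    for p in targets: print(np.round(p,4),"cm",(R.T@(np.array(p)-s["position"])*100).round(2))
E
python3 -c "
from h import *
go([(.522,.184,.21),(.522,.184,.15)])"
```

```text
0.1 [0.1623 0.6031 0.226 ] [ 0.2 -0.3  0.2] 1.003 0.0
turn [-0.001 -0.    -0.474]
[0.522 0.184 0.21 ] cm [-45.63 -31.12   1.65]
[0.522 0.184 0.15 ] cm [-45.63 -31.11   7.65]
```

{"method": "drive_tool", "body": {"commands": [[[0,0,-0.2],[-15,-10,0.5],1],[[0,0,-0.3],[-20,-14,0.5],1],[[0,0,-0.47],[-30,-21,1],1],[[0,0,-0.47],[-45.6,-31.1,1.6],1],[[0,0,-0.47],[-45.6,-31.1,1.6],1],[[0,0,-0.47],[-45.6,-31.1,1.6],1],[[0,0,-0.47],[-45.6,-31.1,1.6],1],[[0,0,-0.47],[-45.6,-31.1,1.6],1],[[0,0,-0.47],[-45.6,-31.1,1.6],1],[[0,0,-0.47],[-45.6,-31.1,1.6],1],[[0,0,-0.47],[-45.6,-31.1,1.6],1],[[0,0,-0.47],[-45.6,-31.1,1.6],1],[[0,0,-0.47],[-45.6,-31.1,1.6],1],[[0,0,-0.47],[-45.6,-31.1,1.6],1],[[0,0,-0.47],[-45.6,-31.1,1.6],1],[[0,0,-0.47],[-45.6,-31.1,4],1],[[0,0,-0.47],[-45.6,-31.1,6],1],[[0,0,-0.47],[-45.6,-31.1,7.6],1],[[0,0,-0.47],[-45.6,-31.1,7.6],1],[[0,0,-0.47],[-45.6,-31.1,7.6],1]], "newtons": 20}}

```text
clock: 1.77
position: [0.5207, 0.1856, 0.1503]
ee_rot: [0.327, -3.122, 0.0]
force: [0.0, 0.5, 0.7]
width: 1.004
gripper_force: 0.0
```

```bash
python3 -c "
from h import *
go([(.522,.184,.15),(.522,.184,.043)])
s=cams.get_image('side');t=cams.get_image('top')
v=np.hstack([cv2.resize(s[110:230,200:320],(396,396)),cv2.resize(t[145:265,155:275],(396,396))]);cv2.imwrite('pics/c2.png',v)
"
```

```text
1.77 [0.5207 0.1856 0.1503] [0.  0.5 0.7] 1.004 0.0
turn [ 0.    -0.002 -0.003]
[0.522 0.184 0.15 ] cm [-0.09 -0.19  0.03]
[0.522 0.184 0.043] cm [-0.12 -0.19 10.73]
```

View pics/c2.png

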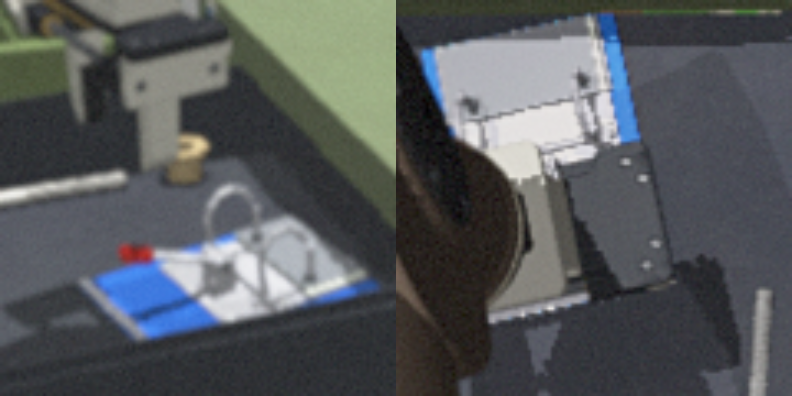

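The gripper is above the grip, open and aligned. In side the near finger's tip is at crop (158,165), above the red grip at (135,253). I'll descend and close.

{"method": "drive_tool", "body": {"commands": [[[0,0,0],[-0.1,-0.2,3],1],[[0,0,0],[-0.1,-0.2,6],1],[[0,0,0],[-0.1,-0.2,9],1],[[0,0,0],[-0.1,-0.2,10.7],1],[[0,0,0],[-0.1,-0.2,10.7],1],[[0,0,0],[-0.1,-0.2,10.7],1],[[0,0,0],[-0.1,-0.2,10.7],-1],[[0,0,0],[-0.1,-0.2,10.7],-1],[[0,0,0],[-0.1,-0.2,10.7],-1],[[0,0,0],[-0.1,-0.2,10.7],-1],[[0,0,0],[-0.1,-0.2,10.7],-1],[[0,0,0],[-0.1,-0.2,10.7],-1],[[0,0,0],[-0.1,-0.2,10.7],-1],[[0,0,0],[-0.1,-0.2,10.7],-1],[[0,0,0],[-0.1,-0.2,10.7],-1],[[0,0,0],[-0.1,-0.2,10.7],-1],[[0,0,0],[-0.1,-0.2,10.7],-1],[[0,0,0],[-0.1,-0.2,10.7],-1]]}}

```text
clock: 3.37
position: [0.523, 0.1842, 0.0437]
ee_rot: [0.326, -3.125, -0.002]
force: [-3.3, 14.8, -1.1]
width: 0.182
gripper_force: 7.4
```

```bash
python3 -c "
from h import *
a0=.38;s=readout.observe();p=s['position'];x=np.array([np.cos(yaw),np.sin(yaw),0])
P=lambda a:p+.075*((np.cos(a0)-np.cos(a))*x+np.array([0,0,np.sin(a)-np.sin(a0)]))
go([P(a) for a in (.5,.62,.74,.86,.98,1.07,1.15,1.2)])"
```

```text
3.37 [0.523  0.1842 0.0437] [-3.3 14.8 -1.1] 0.182 7.3689548671245575
turn [ 0.001  0.    -0.003]
[0.5268 0.185  0.0519] cm [-0.38  0.   -0.81]
[0.5315 0.186  0.0595] cm [-0.86  0.01 -1.58]
[0.537  0.1872 0.0665] cm [-1.43  0.01 -2.28]
[0.5433 0.1886 0.0728] cm [-2.07  0.01 -2.9 ]
[0.5503 0.1901 0.0782] cm [-2.79  0.01 -3.45]
[0.5559 0.1913 0.0817] cm [-3.36  0.02 -3.8 ]
[0.5612 0.1924 0.0844] cm [-3.9   0.02 -4.06]
[0.5646 0.1931 0.0858] cm [-4.25  0.02 -4.21]
```

The grip is held at 16.7 mm wide. There's a side force of 15 N towards +y, so I'll shift about 1.5 mm that way and lift.

{"method": "drive_tool", "body": {"commands": [[[0,0,0],[0,0.1,0],-1],[[0,0,0],[0,0.15,0],-1],[[0,0,0],[-0.2,0.15,-0.4],-1],[[0,0,0],[-0.4,0.15,-0.8],-1],[[0,0,0],[-0.6,0.15,-1.2],-1],[[0,0,0],[-0.85,0.15,-1.6],-1],[[0,0,0],[-0.85,0.15,-1.6],-1],[[0,0,0],[-0.85,0.15,-1.6],-1]]}}

```text
clock: 4.03
position: [0.5315, 0.1867, 0.0603]
ee_rot: [-0.325, 3.124, 0.001]
force: [-2.7, 4.0, 2.8]
width: 0.177
gripper_force: 20.0
```

```bash
python3 -c "
from h import *
a0=.62;s=readout.observe();p=s['position'];x=np.array([np.cos(yaw),np.sin(yaw),0])
P=lambda a:p+.075*((np.cos(a0)-np.cos(a))*x+np.array([0,0,np.sin(a)-np.sin(a0)]))
go([P(a) for a in (.74,.86,.98,1.07,1.15,1.2)])
t=cams.get_image('side');cv2.imwrite('pics/c3.png',cv2.resize(t[110:230,200:320],(480,480)))"
```

```text
4.03 [0.5315 0.1867 0.0603] [-2.7  4.   2.8] 0.177 20.002571940422058
turn [ 0.001  0.001 -0.004]
[0.5371 0.1879 0.0673] cm [-0.57  0.   -0.7 ]
[0.5434 0.1893 0.0736] cm [-1.21  0.01 -1.33]
[0.5504 0.1908 0.079 ] cm [-1.93  0.01 -1.87]
[0.556  0.192  0.0825] cm [-2.5   0.01 -2.22]
[0.5613 0.1931 0.0852] cm [-3.04  0.01 -2.49]
[0.5646 0.1938 0.0867] cm [-3.39  0.01 -2.63]
```

View pics/c3.png

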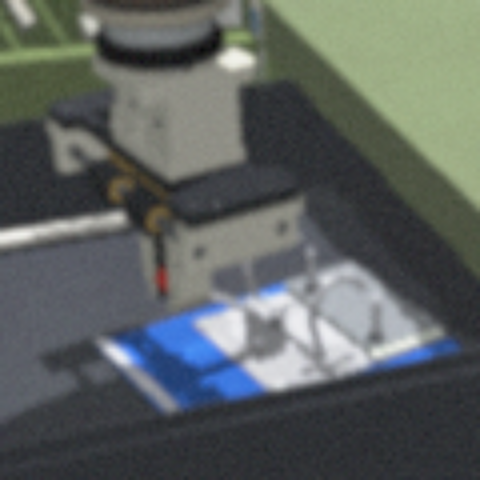

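The red grip is held between the fingers at (162,280) and the rings have begun to part near (310,260). I'll carry on up to the stop.

{"method": "drive_tool", "body": {"commands": [[[0,0,0],[-0.3,0.03,-0.35],-1],[[0,0,0],[-0.6,0.03,-0.7],-1],[[0,0,0],[-0.9,0.03,-1.05],-1],[[0,0,0],[-1.2,0.03,-1.35],-1],[[0,0,0],[-1.55,0.03,-1.6],-1],[[0,0,0],[-1.95,0.03,-1.9],-1],[[0,0,0],[-2.5,0.03,-2.25],-1],[[0,0,0],[-3.0,0.03,-2.5],-1],[[0,0,0],[-3.3,0.03,-2.6],-1],[[0,0,0],[-3.3,0.03,-2.6],-1],[[0,0,0],[-3.3,0.03,-2.6],-1],[[0,0,0],[-3.3,0.03,-2.6],-1],[[0,0,0],[-3.3,0.03,-2.6],-1]]}}

```text
clock: 5.17
position: [0.5636, 0.1936, 0.0864]
ee_rot: [-0.325, 3.125, 0.001]
force: [-3.6, 4.6, 3.1]
width: 0.174
gripper_force: 20.0
```

```bash
python3 -c "
from h import *
go([])
t=cams.get_image('side');cv2.imwrite('pics/c4.png',cv2.resize(t[110:230,200:320],(480,480)))"
```

```text
5.17 [0.5636 0.1936 0.0864] [-3.6  4.6  3.1] 0.174 19.997220039367676
turn [ 0.001  0.    -0.004]
```

View pics/c4.png

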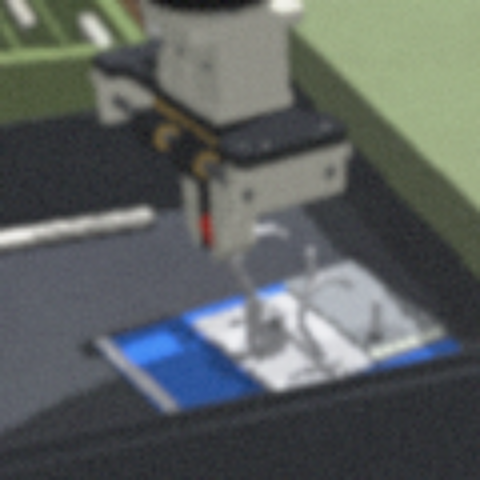

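The lever looks steep and the rings are wide apart, with the grip at (207,230). Force has barely risen, so I'll push a few mm further along the tangent to be sure it's at the stop.

{"method": "drive_tool", "body": {"commands": [[[0,0,0],[-0.25,0,-0.1],-1],[[0,0,0],[-0.5,0,-0.15],-1],[[0,0,0],[-0.5,0,-0.15],-1],[[0,0,0],[-0.5,0,-0.15],-1],[[0,0,0],[-0.5,0,-0.15],-1]]}}

```text
clock: 5.63
position: [0.5671, 0.1944, 0.0876]
ee_rot: [0.325, -3.122, -0.0]
force: [-8.5, 2.9, 5.9]
width: 0.174
gripper_force: 20.0
```

```bash
python3 -c "
from h import *
go([])
s=cams.get_image('side');a=red(s,(240,155,262,180));print(a)
o,d=ray('side',a[0]);hx=np.array([.590,.199,.03]);n=np.array([-np.sin(yaw),np.cos(yaw),0])
p=o+d[0]*((hx-o)@n/(d[0]@n));print(p,np.arctan2(p[2]-.03,-(p-hx)@[np.cos(yaw),np.sin(yaw),0]),np.linalg.norm(p-hx))"
```

```text
5.63 [0.5671 0.1944 0.0876] [-8.5  2.9  5.9] 0.174 19.99363750219345
turn [ 0.    -0.003 -0.004]
(array([252.36363636, 165.45454545]), np.int64(11), (np.int64(251), np.int64(253), np.int64(163), np.int64(168)))
[0.55782511 0.1921023  0.10748304] 1.1691918014480969 0.08418089798139171
```

The wrist force rose to 8.5 N against the motion and the visible tip of the grip gives about 1.17 rad, so the lever is at its stop and has been held there for over 0.2 s. Now I'll swing it down along the arc.

{"method": "drive_tool", "body": {"commands": [[[0,0,0],[0.6,0,0.25],-1],[[0,0,0],[1.15,0,0.55],-1],[[0,0,0],[1.6,0,0.85],-1],[[0,0,0],[2.05,0,1.2],-1],[[0,0,0],[2.45,0,1.6],-1],[[0,0,0],[2.8,0,2.0],-1],[[0,0,0],[3.15,0,2.45],-1],[[0,0,0],[3.5,0,2.95],-1],[[0,0,0],[3.75,0,3.4],-1],[[0,0,0],[4.0,0,3.95],-1],[[0,0,0],[4.2,0,4.5],-1],[[0,0,0],[4.35,0,5.0],-1],[[0,0,0],[4.45,0,5.4],-1],[[0,0,0],[4.5,0,5.8],-1],[[0,0,0],[4.55,0,6.2],-1],[[0,0,0],[4.6,0,6.5],-1],[[0,0,0],[4.6,0,6.5],-1],[[0,0,0],[4.6,0,6.5],-1]]}}

```text
clock: 7.18
position: [0.5238, 0.185, 0.0226]
ee_rot: [-0.325, 3.124, 0.0]
force: [-2.9, 3.9, 1.3]
width: 0.169
gripper_force: 20.0
```

{"method": "drive_tool", "body": {"commands": [[[0,0,0],[0,0,0.2],-1],[[0,0,0],[0,0,0.4],-1],[[0,0,0],[0,0,0.6],-1],[[0,0,0],[0,0,0.7],-1],[[0,0,0],[0,0,0.7],-1],[[0,0,0],[0,0,0.7],-1]]}}

```text
clock: 7.68
position: [0.5237, 0.1851, 0.0157]
ee_rot: [-0.325, 3.124, 0.0]
force: [-3.5, 5.0, 1.8]
width: 0.171
gripper_force: 20.0
```

{"method": "drive_tool", "body": {"commands": [[[0,0,0],[0,0,0.15],-1],[[0,0,0],[0,0,0.3],-1],[[0,0,0],[0,0,0.4],-1],[[0,0,0],[0,0,0.4],-1],[[0,0,0],[0,0,0.4],-1]]}}

```text
clock: 8.1
position: [0.524, 0.1851, 0.0127]
ee_rot: [-0.325, 3.124, 0.001]
force: [-7.2, 2.3, 13.4]
width: 0.17
gripper_force: 20.0
```

An upward force of 13 N shows the lever is at its bottom stop. I'll release, rise and check.

{"method": "drive_tool", "body": {"commands": [[[0,0,0],[0,0,0],1],[[0,0,0],[0,0,0],1],[[0,0,0],[0,0,0],1],[[0,0,0],[0,0,0],1],[[0,0,0],[0,0,0],1],[[0,0,0],[0,0,0],1],[[0,0,0],[0,0,0],1],[[0,0,0],[0,0,0],1],[[0,0,0],[0,0,0],1],[[0,0,0],[0,0,-3],1],[[0,0,0],[0,0,-6],1],[[0,0,0],[0,0,-10],1],[[0,0,0],[0,0,-14],1],[[0,0,0],[0,0,-18],1],[[0,0,0],[0,0,-20],1],[[0,0,0],[10,0,-20],1],[[0,0,0],[10,0,-20],1],[[0,0,0],[10,0,-20],1],[[0,0,0],[10,0,-20],1],[[0,0,0],[10,0,-20],1]]}}

```text
clock: 9.77
position: [0.425, 0.1643, 0.2117]
ee_rot: [-0.326, 3.124, 0.001]
force: [0.9, 0.3, 0.6]
width: 0.999
gripper_force: 0.0
```

```bash
python3 -c "
from h import *
go([])
s=cams.get_image('side');a=red(s,(225,175,262,205));print(a)
o,d=ray('side',a[0]);hx=np.array([.590,.199,.03]);n=np.array([-np.sin(yaw),np.cos(yaw),0])
p=o+d[0]*((hx-o)@n/(d[0]@n));print(p,np.arctan2(p[2]-.03,-(p-hx)@[np.cos(yaw),np.sin(yaw),0]),np.linalg.norm(p-hx))
cv2.imwrite('pics/c5.png',cv2.resize(s[110:350,200:440],(590,590)))"
```

```text
9.77 [0.425  0.1643 0.2117] [0.9 0.3 0.6] 0.999 0.0
turn [ 0.     0.001 -0.003]
(array([239.85714286, 196.25714286]), np.int64(35), (np.int64(236), np.int64(244), np.int64(194), np.int64(199)))
[0.51801155 0.18356701 0.03230744] 0.0313305862935207 0.0736602900959207
```

View pics/c5.png

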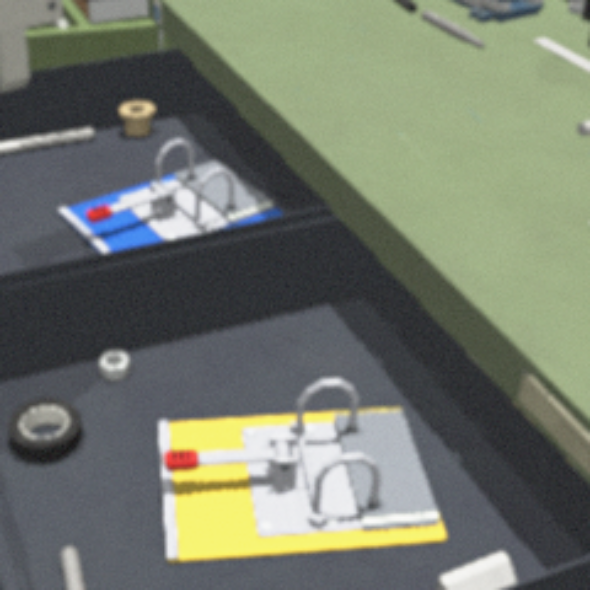

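The blue lever is level, with its grip at (98,213) and 32 mm high, the same as the shut yellow one at (180,460). Both ring pairs are closed and the arm is clear.

```bash
python3 -c "
from cell import job
print(job.sign_off())"
```

```text
the job is handed in; nothing more can be done
None
```

I swung the blue file's lever up to its stop, pressed it fully down so the rings closed, and let go. The yellow lever stayed shut, and I handed the job in at about 10 s; the sign-off returned no verdict.

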